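Lock the treat crate with its ball-lock pin

TASK

Slide the treat crate's lid fully shut. Then take the ball-lock pin by its head with the thumb button squeezed in, put it down through the green hasp and the lid's tongue until its collar sits on the hasp, and let go so that the button springs out and the pin is locked. Feel for the hole gently rather than forcing the pin or the lid, and leave the other things on the bench undisturbed.

Things in the scene. Friction and masses are not known exactly. Their poses are not given: they have to be found in the camera images.
- crate: Whitewashed pine crate, fixed, 240 (x) by 220 (y) by 140 mm tall. Origin: centre of its underside, z up. The lid slides along crate y and shuts towards +y. Runners along both x edges are 160 mm high. A green steel hasp is on the +y end. More than 50 N from the pin or the robot on crate, lid or hasp counts as forcing.
- hasp_mark (a point): At crate (0, 138, 160) mm: level with the hasp's top face, mid-range of the hole positions. Hole: vertical, round, 17 mm, 1 mm chamfer, at crate y 138 mm. The hasp is firm, but its slotted screws leave the hole anywhere up to 14 mm from the mark along + or - crate x: not reported, to be felt or seen.
- lug_under (a point): Underside of the hasp's lower lug at crate (0, 138, 132) mm. The hasp is two level lugs, each 8 mm thick with a 12 mm gap, holes in line; 106 mm wide in crate x, reaching from crate y 110 to 161 mm; free space below. The locking stubs must come out below this face.
- lid (a joint): Opening of the sliding lid in m: 0 fully shut against its stop, at most 0.065; starts 0.035 to 0.06. About 3 N of friction; it stays where left.
- tongue_slot (a point): Centre of the slot in the lid's steel tongue (top face, crate z 150 mm), 46 mm in crate x by 18 mm in y; moves with the lid. The tongue, 58 mm wide, 8 mm thick, runs between the hasp lugs; with the lid shut the slot is in line with the hasp holes at crate y 138 mm.
- lid_handle (a point): Centre of the top face of the lid's wooden bar handle: 100 mm long in crate x, 16 mm thick in crate y, 38 mm tall, top at crate z 190 mm. Moves with the lid; at crate y -40 mm when shut.
- pin: Ball-lock pin, about 110 g, upright in the stand. Origin on its axis at the collar's underside, z up. Collar 32 mm across, 6 mm thick with its rubber washer; above it a black head 24 x 24 mm (sides along pin x and y), z 6 to 44 mm. Grasped across pin y the button is pushed flush and the head sits centred between the pads.
- pin_tip (a point): Tip of the pin's steel shank, 46 mm below the collar. Shank 14 mm across, its last 6 mm tapering to 10 mm. Two brass locking stubs (the balls), at pin z -36 to -30 mm, stand out along pin +x and -x to 21 mm overall and then cannot pass a hasp hole either way; with the button in they lie inside the shank.
- thumb_button (a joint): Travel of the red thumb button on the +y face of the pin head, in m: 0 out (4 mm proud of the head, stubs out), 0.004 flush (stubs in). 14 mm wide, at pin z 14 to 40 mm; spring 3 N rising to 9 N. Springs out with the stubs when let go, unless the stubs are inside a hole.
- stand: Brown wooden block 70 x 70 x 55 mm tall, fixed; origin at the centre of its underside. Vertical 26 mm bore, 50 mm deep; the pin's collar rests on its top and the stubs pass freely.
- tub: Bystander: lidded clear plastic treat tub with green twist top, 90 mm across, 110 mm tall; origin at the centre of its underside. Leave alone.
- bowl: Bystander: blue glazed ceramic bowl, 130 mm across, 50 mm tall; origin at the centre of its underside. Leave alone.
- willow_ring: Bystander: brown willow tunnel ring lying flat, 192 mm across, 38 mm tall; origin at the centre of its underside. Leave alone.
- rake: Bystander: stainless grooming rake lying flat along its x, about 200 mm long, 80 mm wide; origin at the centre of its underside. Leave alone.
- brush: Bystander: small blue plastic brush lying along its x, 150 mm long; origin at the centre of its underside. Leave alone.
- feed_tin: Bystander: feed tin, 72 mm across, 85 mm tall; origin at the centre of its underside. Leave alone.
Not all that is in view belongs to the job. Leave any pink or purple look-alike of the pin alone.

How it is judged:
On the way, in this order (a step that is already met when the one before it is completed fails the run):
1. the lid is fully shut (value of joint lid below 0.002 m), for 0.2 s.
2. the pin is down through hasp and tongue, its thumb button held in (x of pin in the frame of crate between -0.0165 and 0.0165 m and y of pin in the frame of crate between 0.134 and 0.142 m and angle between pin's own z axis and vertical below 0.12 rad and z of pin in the frame of crate below 0.164 m and value of joint thumb_button above 0.0025 m and value of joint lid below 0.004 m), for 0.1 s.
At the end, for the whole second after the job is handed in: The pin stands upright (within 0.12 rad) and at rest in the hasp holes with its collar down on the hasp (within 2.5 mm), its thumb button out (within 1 mm), and the lid shut (within 3 mm) (x of pin in the frame of crate between -0.0165 and 0.0165 m and y of pin in the frame of crate between 0.134 and 0.142 m and angle between pin's own z axis and vertical below 0.12 rad and z of pin in the frame of crate between 0.157 and 0.1625 m and value of joint thumb_button below 0.001 m and value of joint lid below 0.003 m and linear speed of pin below 0.02 m/s); the robot touches nothing.
It fails at once if the pin is pressed on the hasp or lid with more than 50 N (contact force between pin and crate above 50 N).
It fails at once if the robot pushes on the crate or its lid with more than 50 N (contact force between the arm and crate above 50 N).
It fails at once if another thing on the bench is knocked more than 30 mm (distance of any of tub, bowl, willow_ring, rake, brush, feed_tin from where it was at the start of the episode above 0.03 m).
It also fails if it takes over 67 s, if anything falls off the work surface, if the arm or the gripper's body presses on something with over 40 N, if the wrist force passes 120 N, or if a joint passes its speed limit or range.

ROBOT

A 6-joint arm with a two-finger parallel gripper is mounted at the origin on the work surface. World frame = base frame: x ahead of the robot, y to its left, z up, the work surface at z = 0. Lengths are in m, angles in rad, forces in N, time in s.
With the tool pointing down it reaches from about 0.25 to 0.725 m from the base axis. Payload 4 kg.
Tool frame: the origin (TCP) lies midway between the tips of the shut fingers; the grasp point (between the pads) lies 19 mm behind it; z points along the fingers, y is the line along which they close (so a half turn about z gives the same grasp; the last joint's range is limited). The gripper opens to 85 mm and grips with 20 to 120 N. Pads are 22 mm wide; open, the fingers measure 114 mm over their backs; the gripper's body (76 mm by 85 mm) begins 54 mm behind the grasp point. The pads swing forward as they close: fully open they stand 13 mm farther back than shut.
Start: joints at [-1.313, 0.241, 0.005, 1.335, 0, 1.571], TCP at [0.127, -0.483, 0.231] pointing down, gripper open.
Joint ranges: [-2.72, 2.72], [-1.05, 1.87], [-1.09, 1.28], [-1.99, 2.15], [-1.42, 1.44], [-3.14, 3.14]. Speed limits (rad/s): [2.79, 2.79, 3.14, 3.14, 3.14, 3.14].

INTERFACE

Orientations are given as a unit quaternion [x, y, z, w].
In Python, from workcell import get_obs, imaging, workorder gives the robot as it stands.
- The arm moves only by the shell command python3 -m jog, which reads ROWS from standard input. ROWS is a JSON list that holds a single list of rows (three levels of brackets), with 1 to 10 rows, each of 7 numbers: a rotation vector rx, ry, rz in normalised numbers (1 is 2 pi rad), then dx, dy, dz in parts of the range, where 1.0 means 0.75 m, then the finger opening in m; each row is the pose to reach, as a shift and turn from the pose commanded when the command began, along the tool's axes at that moment; what a row does not reach only later rows make up. A row lasts 1/8 s, in which the tool goes at most 0.0625 m and 0.188 rad, less where a joint would pass 70% of its speed; a pose out of reach is approached as far as the arm can. The fingers move at their own pace and stop on an object; the grip force is fixed at half the most. Time passes only in rows, so rows that do not move let the fingers close. It prints the time, the measured TCP pose, the force, the opening and the grip force at its end. No shift or turn number may pass 1 either way. Input that does not fit is refused with a message, and nothing moves.
- get_obs(): the state, without advancing time (a new reading comes with each control period).
- imaging.camera(name): name is "side" or "top"; returns (picture, depth): 480x640x3 uint8, red, green, blue; 480x640 float32, m along the optical axis (not along the pixel's ray), 0 where there is no reading.
- imaging.calibration(name): a dict with "mtx" (3x3 intrinsics, pixels), "k1" (the pictures are not rectified: a ray, as slopes to the right and down, at radius r is drawn at 1 + k1 r^2 times it, then the intrinsics apply), "R" (3x3) and "t" (3): a world point X has camera coordinates R X + t. Camera axes: x right, y down, z forward; pixel columns grow to the right and rows downward; lengths in m; the calibration is good to about 2 mm. A picture is of the moment at which its call begins. calibration takes no time and is no camera call.
- workorder.job_done(): hands the job in; it is judged then, once.
The state is a dict: "clock": time; "joint_pos": joint angles; "joint_vel": joint speeds; "tau": joint torques, N m; "eef_pos": TCP position; "tool_rot": TCP orientation; "ft_force": force on the tool from outside, world axes, zero at the start; "ft_torque": the same for the moment, N m; "grip_width": finger opening in m; "grasp_force": force on a finger pad.
Only numpy, scipy, OpenCV 4.12 (cv2) and the standard library are available. Lean on these libraries where they do the work, as an engineer would, in place of code of your own. Each camera call takes 0.05 s, during which the arm holds its last target. There are 200 camera calls.

## Working session

There is one attempt and no reset: what is moved stays moved. The work goes in short steps, Python scripts to look and compute and a shell command to move; the robot and the scene stay as the last step left them, time stands still between calls to the robot, and variables do not carry over. Pictures are saved under pics/ and viewed, at most 10 in all, crops included, and the job is handed in when it is done.

```bash
mkdir -p pics; cat > h.py <<'E'
import numpy as np,cv2
from workcell import get_obs, imaging, workorder
def cam(n):
    p,d=imaging.camera(n); return p,d,imaging.calibration(n)
def rays(uv,c):
    K=c["mtx"];uv=np.atleast_2d(uv).astype(float)
    q=np.c_[(uv[:,0]-K[0][2])/K[0][0],(uv[:,1]-K[1][2])/K[1][1]];s=q.copy()
    for _ in range(10): s=q/(1+c["k1"]*(s**2).sum(1,keepdims=True))
    return np.c_[s,np.ones(len(s))]
def pts(uv,z,c): # depth -> world
    return (rays(uv,c)*np.asarray(z).reshape(-1,1)-np.array(c["t"]))@np.array(c["R"])
def plane(uv,h,c):
    R=np.array(c["R"]);o=-R.T@np.array(c["t"]);d=rays(uv,c)@R
    return o+d*((h-o[2])/d[:,2])[:,None]
def cloud(d,c):
    v,u=np.mgrid[:480,:640];P=pts(np.c_[u.ravel(),v.ravel()],d.ravel(),c).reshape(480,640,3);P[d==0]=np.nan;return P
E
python3 - <<'E'
from h import *
for n in("top","side"):
    p,d,c=cam(n);cv2.imwrite(f"pics/{n}0.png",p[:,:,::-1]);np.savez(f"{n}0.npz",p=p,d=d)
    R=np.array(c["R"]);print(n,-R.T@np.array(c["t"]),R[2],c["mtx"][0],c["k1"],(d==0).mean())
o=get_obs();print(o["clock"],o["eef_pos"],o["tool_rot"],o["grip_width"])
E
```

```text
top [3.80406644e-01 1.18304650e-03 1.33777747e+00] [ 0.13812301 -0.01195863 -0.99034288] [436.88005509   0.         312.86718005] -0.08671713686740518 0.004195963541666667
side [ 0.05581306 -0.67419915  0.8901427 ] [ 0.43514739  0.60100525 -0.67040245] [467.60478026   0.         322.01757226] -0.10711129849722541 0.0038639322916666666
0.1 [ 0.12733307 -0.48294109  0.23051812] [ 9.91705094e-01  1.28530788e-01 -1.14307654e-04 -9.11068243e-04] 0.08547828358005827
```

View pics/top0.png

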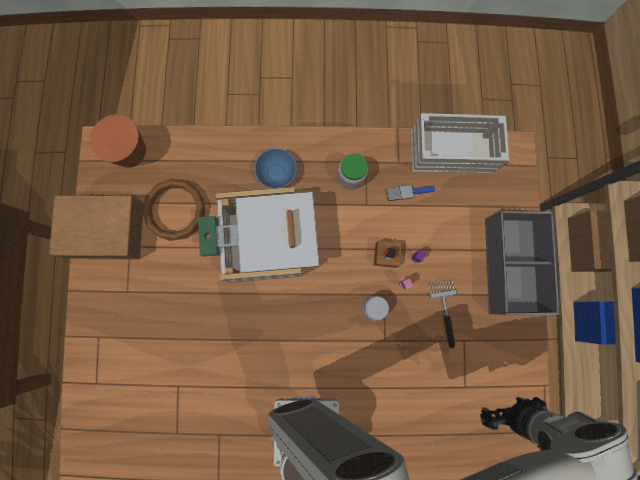

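View pics/side0.png

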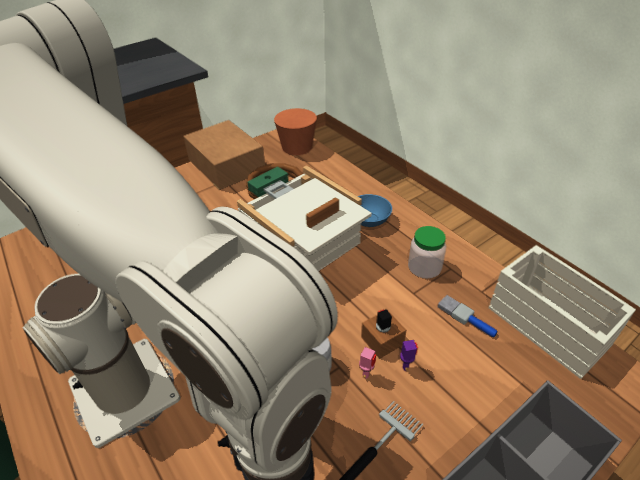

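Top view: crate around (268,232) with green hasp (208,236) and handle (292,229). There are three pin candidates: the black head in the brown stand (390,253), pink (406,284) and purple (419,257). The black one in the stand fits the description. The side view agrees, with the black head at (384,320). Next I'll confirm with a crop and measure.

```bash
cat > m.py <<'E'
from h import *
import sys
def box(P,m):
    X=P[m][:,:2].astype(np.float32);r=cv2.minAreaRect(X*1000);return np.round(r[0],1),np.round(r[1],1),round(r[2],2),len(X)
if __name__=="__main__":
    D=np.load("top0.npz");p,d=D["p"],D["d"];c=imaging.calibration("top");P=cloud(d,c);z=P[...,2];p=p.astype(int)
    r,g,b=p[...,0],p[...,1],p[...,2]
    v,u=np.mgrid[:480,:640]
    roi=(u>190)&(u<330)&(v>180)&(v<290)
    grn=roi&(g>r*1.4)&(g>b*1.1)&(u<225); print("hasp",box(P,grn&(z>.14)),np.nanmedian(z[grn]))
    print("handle",box(P,roi&(z>.18)),np.nanmedian(z[roi&(z>.18)]))
    run=roi&(z>.153)&(z<.17)&~grn&(r>b*1.3)
    for nm,s in(("far",v<200),("near",v>265)): print("run",nm,box(P,run&s),np.nanmedian(z[run&s]))
    sr=(u>370)&(u<410)&(v>235)&(v<272)
    print("stand",box(P,sr&(z>.045)&(z<.065)));
    hd=sr&(z>.09);print("head",box(P,hd),np.nanmedian(z[hd]))
    s=np.load("side0.npz")["p"]
    a=cv2.resize(D["p"][225:295,355:455],None,fx=5,fy=5,interpolation=2);e=cv2.resize(s[290:390,340:430],(315,350),interpolation=2)
    cv2.imwrite("pics/crop1.png",np.hstack([a[:, :480],e])[:,:,::-1])
E
python3 m.py
```

```text
hasp (array([561.9, 276.7]), array([105.9,  44.6]), 5.57, 563) 0.15996282603347445
handle (array([579.4,  48.5]), array([98.5, 15.9]), 5.4, 222) 0.18936389504231554
run far (array([683. , 150.8]), array([ 15.9, 217.2]), 5.19, 418) 0.15944627377330595
run near (array([458.3, 129.2]), array([ 14.4, 217.5]), 5.51, 427) 0.1599378571452193
stand (array([ 529.4, -238.9]), array([71.9, 70.7]), 85.54, 471)
head (array([ 527.8, -236.9]), array([28. , 24.2]), 74.17, 79) 0.09785753090569635
```

View pics/crop1.png

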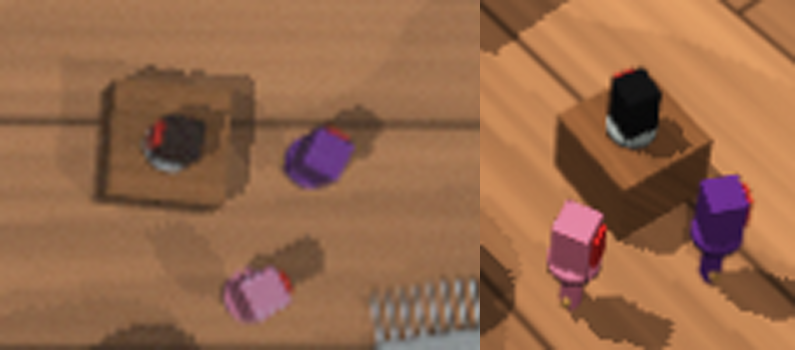

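The crop shows the black-headed pin upright in the brown stand. Its red button is at the head's left end, about (157,133) in the crop, which is roughly world +y. The pink and purple ones stand free and are look-alikes. Next I'll locate the hole on the hasp.

```bash
cat > go.py <<'E'
from h import *
import sys
from scipy.spatial.transform import Rotation as Ro
x,y,z,yaw=map(float,sys.argv[1:5]) # yaw deg = world angle of tool y line
o=get_obs();R=Ro.from_quat(o["tool_rot"]).as_matrix();t=R[:,1];a=np.degrees(np.arctan2(t[1],t[0]))
w=(yaw-a+90)%180-90
t2=np.array([np.cos(np.radians(a+w)),np.sin(np.radians(a+w)),0]);z2=np.array([0,0,-1.]);T=np.c_[np.cross(t2,z2),t2,z2]
print("rot",np.round(Ro.from_matrix(R.T@T).as_rotvec(),4),"d",np.round(R.T@(np.array([x,y,z])-o["eef_pos"]),4),"eef",np.round(o["eef_pos"],4),"a",round(a,2),"turn",round(w,1),"j",np.round(o["joint_pos"],2),"clk",o["clock"])
E
python3 - <<'E'
from h import *
cy=np.array([-.093,.9957]);cx=np.array([.9957,.093]);O=np.array([.5707,.1400])
for n,(u0,u1,v0,v1) in(("top",(190,250,205,270)),("side",(235,310,155,205))):
    D=np.load(n+"0.npz");p,d=D["p"],D["d"];c=imaging.calibration(n)
    cr=cv2.resize(p[v0:v1,u0:u1],None,fx=6,fy=6,interpolation=cv2.INTER_CUBIC);cv2.imwrite(f"pics/h_{n}.png",cr[:,:,::-1])
a=cv2.imread("pics/h_top.png");b=cv2.imread("pics/h_side.png");H=np.zeros((390,810,3),np.uint8);H[:,:360]=a;H[:300,360:810]=b;cv2.imwrite("pics/hasp.png",H[:,:800])
D=np.load("top0.npz");c=imaging.calibration("top");P=cloud(D["d"],c)
# deep/dark pixels within the hasp outline
g=D["p"].astype(int)
for v in range(215,260):
  for u in range(198,219):
    X=plane([u,v],.16,c)[0][:2]-O;q=X@np.c_[cx,cy]
    if abs(q[0])<30 and abs(q[1]-138)<14 and (P[v,u,2]<.15 or g[v,u].sum()<100): print(u,v,np.round(q*1000/1,1) if 0 else np.round([q[0]*1000,q[1]*1000],1),np.round(P[v,u,2],3),g[v,u])
E
python3 go.py .5836 .0037 .23 95.35
```

```text
rot [-1.800e-03  1.000e-04  1.644e-01] d [ 0.5653 -0.3542  0.0012] eef [ 0.1273 -0.4829  0.2305] a -75.23 turn -9.4 j [-1.31  0.24  0.    1.34  0.    1.57] clk 0.1
```

View pics/hasp.png

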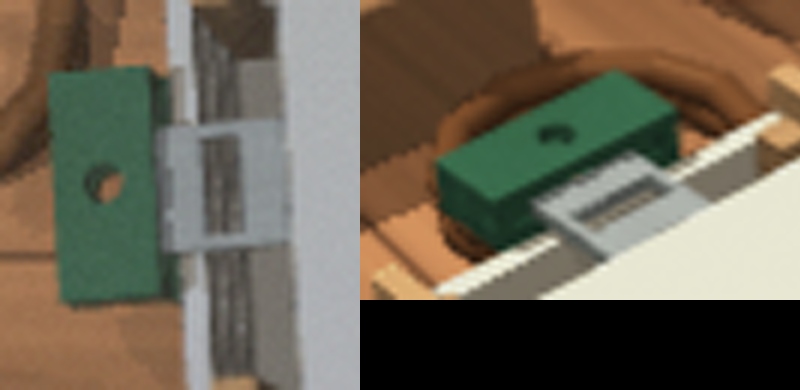

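The hasp crop shows the hole at about (207,235) in the top view and (267,177) in the side view. The tongue is still well back from the hasp.

```bash
python3 - <<'E'
from h import *
cy=np.array([-.093,.9957]);cx=np.array([.9957,.093]);O=np.array([.5707,.1400])
for n,uv,bx in(("top",(206.9,235.2),6),("side",(267.2,176.9),7)):
    D=np.load(n+"0.npz");c=imaging.calibration(n);p=cv2.resize(D["p"],None,fx=4,fy=4,interpolation=cv2.INTER_CUBIC).astype(int)
    u0,v0=int(uv[0]*4),int(uv[1]*4);w=bx*4
    s=p[v0-w:v0+w,u0-w:u0+w];g=((s[...,1]-s[...,0])<np.median(s[...,1]-s[...,0])*.6)
    k,L,st,ce=cv2.connectedComponentsWithStats(g.astype(np.uint8));i=min(range(1,k),key=lambda i:np.hypot(*(ce[i]-w))-st[i,4]/50)
    m=[(ce[i][0]+u0-w+.5)/4-.5,(ce[i][1]+v0-w+.5)/4-.5]
    for q in (uv,m):
        X=plane([q],.16,c)[0];print(n,np.round(q,1),np.round(X,4),"crate",np.round([(X[:2]-O)@cx*1e3,(X[:2]-O)@cy*1e3],1),st[i,2:])
    # handle check in side view / pin head
D=np.load("side0.npz");c=imaging.calibration("side");P=cloud(D["d"],c);v,u=np.mgrid[:480,:640];z=P[...,2]
from m import box
print("handle side",box(P,(u>295)&(u<345)&(v>190)&(v<235)&(z>.183)))
hd=(u>370)&(u<400)&(v>305)&(v<340)&(z>.09);print("head side",box(P,hd),np.nanmax(z[hd]))
r=D["p"].astype(int)
for n in("top","side"):
    D=np.load(n+"0.npz");c=imaging.calibration(n);r=D["p"].astype(int);P=cloud(D["d"],c)
    b=((u>375)&(u<405)&(v>240)&(v<268)) if n=="top" else ((u>370)&(u<400)&(v>305)&(v<340))
    red=b&(r[...,0]>1.9*r[...,1])&(r[...,0]>1.9*r[...,2])&(r[...,0]>90)&(P[...,2]>.06);print(n,"red",red.sum(),np.round(P[red].mean(0),4))
    top=b&(P[...,2]>.094)&~red;print("top face",np.round(P[top].mean(0),4),box(P,top))
E
```

```text
top [206.9 235.2] [0.5617 0.2768 0.16  ] crate [  3.8 137.1] [ 28  27 554]
top [207.  235.2] [0.5616 0.2767 0.16  ] crate [  3.6 136.9] [ 28  27 554]
side [267.2 176.9] [0.5635 0.2755 0.16  ] crate [  5.5 135.6] [ 21   9 134]
side [267.1 176.9] [0.5633 0.2759 0.16  ] crate [  5.3 136. ] [ 21   9 134]
handle side (array([581.7,  45.7]), array([101.4,  19.1]), 6.09, 200)
head side (array([ 528.8, -238.6]), array([31.3, 24.8]), 73.29, 129) 0.10068458797234411
top red 12 [ 0.53   -0.2253  0.0918]
top face [ 0.527  -0.2385  0.0987] (array([ 526.7, -239. ]), array([23.5, 24.2]), 78.06, 65)
side red 5 [ 0.5321 -0.2266  0.0953]
top face [ 0.5272 -0.2412  0.0975] (array([ 528.2, -240.4]), array([24.9, 23.9]), 76.88, 105)
```

Units first: shifts go in shares of 0.75 m and turns go in shares of 2 pi rad. So 0.5 m is 0.6667, 0.45 m is 0.6, 0.164 rad is 0.0261.

```bash
echo '[[[0,0,0.0255,0.0667,-0.0427,-0.0267,0.0],[0,0,0.0261,0.1333,-0.084,-0.04,0.0],[0,0,0.0261,0.2,-0.1267,-0.04,0.0],[0,0,0.0261,0.2667,-0.168,-0.04,0.0],[0,0,0.0261,0.3333,-0.2107,-0.04,0.0],[0,0,0.0261,0.4,-0.252,-0.04,0.0],[0,0,0.0261,0.4667,-0.2933,-0.04,0.0],[0,0,0.0261,0.5333,-0.3333,-0.04,0.0],[0,0,0.0261,0.6,-0.3733,-0.04,0.0],[0,0,0.0261,0.6667,-0.42,-0.04,0.0]]]' | python3 -m jog; python3 go.py .5836 .0037 .168 95.35
```

```text
clock: 1.35
eef_pos: [0.5316, -0.0499, 0.2609]
tool_rot: [0.999, 0.047, -0.0, 0.0]
ft_force: [0.3, -0.1, 0.4]
grip_width: -0.0002
grasp_force: 0.0
rot [0.0002 0.0006 0.0002] d [ 0.0568 -0.0486  0.0928] eef [ 0.5316 -0.0499  0.2609] a -84.64 turn -0.0 j [-0.09  0.3   0.16  1.43 -0.    2.95] clk 1.35
```

To row units: 0.057 m is 0.076, 0.05 m is 0.0667, -1.26 rad is -0.2005.

```bash
echo '[[[0,0,-0.0286,0.0133,-0.0067,0.0133,0],[0,0,-0.0573,0.0267,-0.0133,0.0267,0],[0,0,-0.0859,0.04,-0.02,0.0267,0],[0,0,-0.1146,0.0533,-0.0267,0.0267,0],[0,0,-0.1432,0.0667,-0.0333,0.0267,0],[0,0,-0.1719,0.076,-0.04,0.0267,0],[0,0,-0.2005,0.076,-0.0467,0.0267,0],[0,0,-0.2292,0.076,-0.0467,0.0267,0],[0,0,-0.2578,0.076,-0.0467,0.0267,0],[0,0,-0.2865,0.076,-0.0467,0.0267,0]]]' | python3 -m jog; echo '[[[0,0,-0.0286,0,0,0,0],[0,0,-0.0573,0,0,0,0],[0,0,-0.0859,0,0,0,0],[0,0,-0.1146,0,0,0,0],[0,0,-0.1432,0,0,0,0],[0,0,-0.1719,0,0,0,0],[0,0,-0.2005,0,0,0,0],[0,0,-0.2136,0,0,0,0],[0,0,-0.2136,0,0,0,0]]]' | python3 -m jog >/dev/null; python3 go.py .5836 -0.0013 .168 95.35
```

```text
clock: 2.6
eef_pos: [0.5838, -0.0112, 0.2406]
tool_rot: [0.582, 0.813, -0.0, -0.001]
ft_force: [0.1, 0.3, 0.0]
grip_width: -0.0001
grasp_force: 0.0
rot [ 0.0002 -0.0012 -0.0002] d [-0.0008  0.0099  0.0727] eef [ 0.5838 -0.0112  0.2407] a 95.34 turn 0.0 j [-0.02  0.41  0.27  1.43  0.   -0.11] clk 3.725
```

To row units: 0.073 m is 0.0973, 0.054 m is 0.072.

```bash
echo '[[[0,0,0,0,0,0.0493,0],[0,0,0,0,0,0.0973,0],[0,0,0,0,0.02,0.0973,0],[0,0,0,0,0.0373,0.0973,0],[0,0,0,0,0.048,0.0973,0],[0,0,0,0,0.056,0.0973,0],[0,0,0,0,0.064,0.0973,0],[0,0,0,0,0.072,0.0973,0]]]' | python3 -m jog
```

```text
clock: 4.72
eef_pos: [0.5798, 0.0425, 0.1692]
tool_rot: [-0.047, 0.999, -0.0, 0.001]
ft_force: [1.3, -2.4, 2.8]
grip_width: 0.0
grasp_force: 1.7
```

To row units: 0.021 m is 0.028, 0.017 m is 0.0227.

```bash
echo '[[[0,0,0,0,0.008,0,0],[0,0,0,0,0.016,0,0],[0,0,0,0,0.0227,0,0],[0,0,0,0,0.028,0,0]]]' | python3 -m jog; python3 - <<'E'
from h import *
from m import box
p,d,c=cam("top");P=cloud(d,c);z=P[...,2];v,u=np.mgrid[:480,:640]
np.savez("top1.npz",p=p,d=d)
s=(u>225)&(u<330)&(v>190)&(v<275)&(z>.178)&(z<.2)&(p[...,0]>1.3*p[...,2]);print(box(P,s))
for h in P[s]:pass
O=np.array([.5707,.1400]);y=(P[s][:,:2]-O)@np.array([-.093,.9957]);print(np.percentile(y,[2,50,98]))
E
```

```text
clock: 5.22
eef_pos: [0.577, 0.0638, 0.1682]
tool_rot: [-0.047, 0.999, -0.0, -0.0]
ft_force: [1.0, -2.4, 2.5]
grip_width: 0.0001
grasp_force: 1.6
(array([0., 0.]), array([0., 0.]), 0.0, 0)Traceback (most recent call last):
  File "<stdin>", line 7, in <module>
    return _quantile_unchecked(
        a, q, axis, out, overwrite_input, method, keepdims, weights)
    return _ureduce(a,
                    func=_quantile_ureduce_func,
    ...<5 lines>...
                    overwrite_input=overwrite_input,
                    method=method)
    r = func(a, **kwargs)
    result = _quantile(arr,
                       quantiles=q,
    ...<2 lines>...
                       out=out,
                       weights=wgt)
    slices_having_nans = np.isnan(arr[-1, ...])
                                  ~~~^^^^^^^^^
IndexError: index -1 is out of bounds for axis 0 with size 0
```

To row units: 0.009 m is 0.012, 0.007 m is 0.0093.

```bash
echo '[[[0,0,0,0,0.0053,0,0],[0,0,0,0,0.0093,0,0],[0,0,0,0,0.012,0,0]]]' | python3 -m jog|sed -n '2p;4p'; echo '[[[0,0,0,0,0.002,0,0],[0,0,0,0,0.004,0,0]]]' | python3 -m jog|sed -n '2p;4p'
```

```text
eef_pos: [0.5761, 0.0726, 0.1682]
ft_force: [2.9, -2.8, 0.9]
eef_pos: [0.5758, 0.0754, 0.1681]
ft_force: [2.1, -3.3, 0.3]
```

To row units: 0.002 m is 0.0027, 0.001 m is 0.0013.

```bash
echo '[[[0,0,0,0,0.0013,0,0],[0,0,0,0,0.0027,0,0]]]' | python3 -m jog|sed -n '2p;4p'
```

```text
eef_pos: [0.5757, 0.0772, 0.1682]
ft_force: [1.7, -4.9, 0.3]
```

To row units: 0.001 m is 0.0013.

```bash
echo '[[[0,0,0,0,0.0013,0,0],[0,0,0,0,0.0013,0,0]]]' | python3 -m jog|sed -n '2p;4p'
```

```text
eef_pos: [0.5757, 0.0772, 0.1682]
ft_force: [0.8, -5.1, 0.1]
```

To row units: 0.001 m is 0.0013.

```bash
echo '[[[0,0,0,0,0.0013,0,0],[0,0,0,0,0.0013,0,0]]]' | python3 -m jog|sed -n '2p;4p'
```

```text
eef_pos: [0.5756, 0.0772, 0.1682]
ft_force: [1.6, -8.2, 0.4]
```

To row units: 0.001 m is 0.0013.

```bash
echo '[[[0,0,0,0,0.0013,0,0],[0,0,0,0,0.0013,0,0]]]' | python3 -m jog|sed -n '2p;4p'
```

```text
eef_pos: [0.5757, 0.0773, 0.1683]
ft_force: [2.3, -10.5, 0.6]
```

The lid is shut: force builds to 10 N with no motion, and the TCP is where I predicted it. Next: back off, rise, go to the pin.

To row units: -0.27 m is -0.36, -0.09 m is -0.12.

```bash
echo '[[[0,0,0,0,-0.0267,0,0.02],[0,0,0,0,-0.0667,-0.04,0.05],[0,0,0,0,-0.12,-0.0667,0.05],[0,0,0,0,-0.2,-0.0667,0.05],[0,0,0,0,-0.28,-0.0667,0.05],[0,0,0,0,-0.36,-0.0667,0.05]]]' | python3 -m jog|sed -n '2p;4p';python3 - <<'E'
from h import *
p,d,c=cam("top");P=cloud(d,c);z=P[...,2];v,u=np.mgrid[:480,:640]
np.savez("top1.npz",p=p,d=d);O=np.array([.5707,.1400])
s=(u>225)&(u<330)&(v>190)&(v<275)&(z>.178)&(z<.2);y=(P[s][:,:2]-O)@np.array([-.093,.9957]);print(len(y),np.percentile(y,[2,50,98]))
E
python3 go.py .5275 -.2393 .13 76
```

```text
eef_pos: [0.6004, -0.1893, 0.218]
ft_force: [1.0, 0.9, 0.3]
226 [-0.04730083 -0.03994715 -0.03190597]
rot [-3.200e-03 -2.000e-04  3.314e-01] d [ 0.0759 -0.0348  0.0875] eef [ 0.6002 -0.1977  0.2174] a 94.99 turn -19.0 j [-0.32  0.52  0.37  1.43 -0.   -0.4 ] clk 7.7
```

To row units: 0.076 m is 0.1013, 0.07 m is 0.0933, 0.331 rad is 0.0527.

```bash
echo '[[[0,0,0.0255,0.0533,-0.0227,0,0.05],[0,0,0.0527,0.1013,-0.0427,0.04,0.05],[0,0,0.0527,0.1013,-0.0427,0.0933,0.05],[0,0,0.0527,0.1013,-0.0427,0.0933,0.05],[0,0,0.0527,0.1013,-0.0427,0.0933,0.05]]]' | python3 -m jog|sed -n '2p;4p'; python3 go.py .5275 -.2393 .066 76
```

```text
eef_pos: [0.529, -0.2271, 0.1494]
ft_force: [1.2, -0.7, 0.4]
rot [0.0008 0.001  0.0083] d [-0.0013 -0.0123  0.0834] eef [ 0.529  -0.2271  0.1494] a 76.48 turn -0.5 j [-0.41  0.43  0.06  1.2   0.   -0.17] clk 8.325
```

To row units: 0.035 m is 0.0467, 0.02 m is 0.0267, 0.008 rad is 0.0013.

```bash
echo '[[[0,0,0.0013,-0.0013,-0.0164,0.0267,0.05],[0,0,0.0013,-0.0013,-0.0164,0.0467,0.05],[0,0,0.0013,-0.0013,-0.0164,0.0467,0.05]]]' | python3 -m jog|sed -n '2p;4p'; echo '[[[0,0,0,0,0,0.0267,0.05],[0,0,0,0,0,0.0533,0.05],[0,0,0,0,0,0.0647,0.05],[0,0,0,0,0,0.0647,0.05]]]' | python3 -m jog; python3 go.py .5275 -.2393 .066 76
```

```text
eef_pos: [0.5261, -0.2389, 0.1128]
ft_force: [-1.1, 0.1, 0.6]
clock: 9.2
eef_pos: [0.5264, -0.2393, 0.0649]
tool_rot: [0.122, 0.993, 0.0, -0.0]
ft_force: [-0.3, 0.4, 0.2]
grip_width: 0.0501
grasp_force: 0.0
rot [ 0.0002 -0.0004  0.0001] d [-0.0011  0.0003 -0.0011] eef [ 0.5264 -0.2393  0.0649] a 76.0 turn -0.0 j [-0.43  0.51 -0.05  1.01  0.   -0.18] clk 9.2
```

To row units: -0.001 m is -0.0013, 0.0008 m is 0.0011.

```bash
echo '[[[0,0,0,0.0011,0,-0.0013,0.02],[0,0,0,0.0011,0,-0.0013,0.0],[0,0,0,0.0011,0,-0.0013,0.0],[0,0,0,0.0011,0,-0.0013,0.0],[0,0,0,0.0011,0,-0.0013,0.0],[0,0,0,0.0011,0,-0.0013,0.0]]]' | python3 -m jog; echo '[[[0,0,0,0,0,-0.04,0.0],[0,0,0,0,0,-0.0933,0.0],[0,0,0,0,0,-0.16,0.0],[0,0,0,0,0,-0.2267,0],[0,0,0,0,0,-0.2667,0],[0,0,0,0,0,-0.2667,0]]]' | python3 -m jog; python3 go.py .5616 .22 .265 76
```

```text
clock: 9.95
eef_pos: [0.5265, -0.24, 0.0674]
tool_rot: [0.122, 0.993, -0.0, 0.001]
ft_force: [0.0, -0.4, 5.5]
grip_width: 0.0234
grasp_force: 59.8
clock: 10.7
eef_pos: [0.5267, -0.24, 0.2685]
tool_rot: [0.122, 0.993, -0.001, 0.003]
ft_force: [0.6, -0.1, -1.4]
grip_width: 0.0234
grasp_force: 59.0
rot [-0.0009  0.0056 -0.0005] d [0.0777 0.4547 0.0027] eef [ 0.5267 -0.24    0.2685] a 75.97 turn 0.0 j [-0.43  0.39  0.3   1.48  0.   -0.18] clk 10.7
```

Head is gripped at 23.4 mm, so the button is flush, and the pin is lifted. Moving to hover over the hasp.

To row units: 0.5095 m is 0.6793, 0.21 m is 0.28.

```bash
echo '[[[0,0,0,0.0107,0.06,-0.02,0],[0,0,0,0.0227,0.1333,-0.02,0],[0,0,0,0.036,0.2067,-0.02,0],[0,0,0,0.0493,0.28,-0.02,0],[0,0,0,0.0627,0.3533,-0.02,0],[0,0,0,0.076,0.4267,-0.02,0],[0,0,0,0.0893,0.5,-0.02,0],[0,0,0,0.1027,0.5733,-0.02,0],[0,0,0,0.1147,0.6333,-0.0133,0],[0,0,0,0.1223,0.6793,0,0]]]' | python3 -m jog >/dev/null; echo '[[[0,0,0,0,0,0.02,0],[0,0,0,0,0,0.04,0],[0,0,0,0,0,0.04,0],[0,0,0,0,0,0.04,0]]]' | python3 -m jog; python3 go.py .561 .2766 .239 76; python3 - <<'E'
from h import *
for n in("top","side"):
    p,d,c=cam(n);np.savez(n+"2.npz",p=p,d=d)
    if n=="side": cv2.imwrite("pics/s2.png",cv2.resize(p[100:220,190:350],None,fx=5,fy=5,interpolation=2)[:,:,::-1])
E
```

```text
clock: 12.45
eef_pos: [0.5601, 0.2764, 0.2359]
tool_rot: [0.123, 0.992, -0.0, -0.0]
ft_force: [-0.0, 0.1, -0.3]
grip_width: 0.0231
grasp_force: 59.4
rot [-0.0001 -0.0001 -0.0014] d [-0.0008  0.0004 -0.0031] eef [0.5601 0.2764 0.2359] a 75.92 turn 0.1 j [0.46 0.5  0.39 1.46 0.   0.7 ] clk 12.45
```

View pics/s2.png

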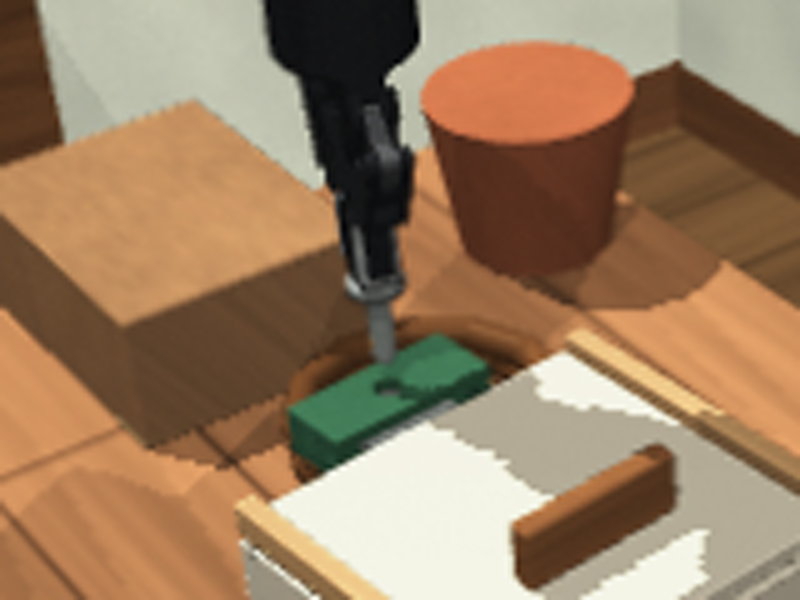

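The side view shows the shank tip at about (267,171), just above the hasp hole at (267,177).

```bash
python3 - <<'E'
from h import *
c=imaging.calibration("side");z=.236-.0125-.046
for uv in((267.2,170.4),(267.2,171.4)):print(plane([uv],z,c))
D=np.load("side2.npz");P=cloud(D["d"],c);p=D["p"].astype(int)
for v in range(158,180,1):
    r=[(u,round(float(P[v,u,0]),4),round(float(P[v,u,1]),4),round(float(P[v,u,2]),4)) for u in range(260,275) if p[v,u].max()-p[v,u].min()<25]
    if r: print(v,r[0][0],r[-1][0],r[len(r)//2])
E
```

```text
[[0.56793314 0.27940314 0.1775    ]]
[[0.56534076 0.27523854 0.1775    ]]
158 260 269 (265, 0.5561, 0.2617, 0.2307)
159 260 268 (264, 0.554, 0.2639, 0.2274)
160 262 267 (265, 0.5583, 0.2669, 0.2211)
161 263 267 (265, 0.5607, 0.2721, 0.2144)
162 263 267 (265, 0.5605, 0.2723, 0.2112)
163 264 267 (266, 0.5631, 0.2723, 0.207)
164 264 268 (266, 0.5624, 0.2717, 0.2044)
165 264 268 (266, 0.5614, 0.2704, 0.2023)
166 264 268 (266, 0.5608, 0.2701, 0.1995)
167 264 268 (266, 0.5619, 0.2726, 0.1946)
168 265 268 (267, 0.5626, 0.2691, 0.1929)
169 265 269 (267, 0.5621, 0.2687, 0.1901)
170 264 269 (267, 0.5636, 0.2721, 0.1844)
171 264 268 (266, 0.5607, 0.2732, 0.1819)
172 264 267 (266, 0.5602, 0.2729, 0.1789)
177 265 269 (268, 0.5705, 0.284, 0.1521)
178 266 269 (268, 0.5705, 0.2847, 0.1483)
```

To row units: 0.02 m is 0.0267, 0.018 m is 0.024.

```bash
echo '[[[0,0,0,0,0,0.008,0],[0,0,0,0,0,0.016,0],[0,0,0,0,0,0.02,0],[0,0,0,0,0,0.024,0],[0,0,0,0,0,0.0267,0]]]' | python3 -m jog|sed -n '2,4p'
```

```text
eef_pos: [0.56, 0.2771, 0.2156]
tool_rot: [0.122, 0.993, -0.0, -0.0]
ft_force: [0.0, 0.3, -1.2]
```

```bash
echo '[[[0,0,0,0,0,0.0027,0],[0,0,0,0,0,0.0053,0]]]' | python3 -m jog|sed -n '2,4p'
```

```text
eef_pos: [0.5601, 0.2771, 0.2118]
tool_rot: [0.122, 0.993, 0.0, 0.0]
ft_force: [-0.1, -0.1, -1.4]
```

The tip is in the hole without contact. Continuing gently to the tongue.

To row units: 0.006 m is 0.008, 0.003 m is 0.004.

```bash
echo '[[[0,0,0,0,0,0.004,0],[0,0,0,0,0,0.008,0]]]' | python3 -m jog|sed -n '2p;4p'; echo '[[[0,0,0,0,0,0.004,0],[0,0,0,0,0,0.008,0]]]' | python3 -m jog|sed -n '2p;4p'
```

```text
eef_pos: [0.56, 0.2771, 0.2056]
ft_force: [0.5, -0.2, -0.6]
eef_pos: [0.56, 0.2771, 0.1996]
ft_force: [0.3, 0.1, -1.5]
```

To row units: 0.006 m is 0.008, 0.003 m is 0.004.

```bash
echo '[[[0,0,0,0,0,0.004,0],[0,0,0,0,0,0.008,0]]]' | python3 -m jog|sed -n '2p;4p'
```

```text
eef_pos: [0.56, 0.2771, 0.1936]
ft_force: [0.1, -0.0, -2.0]
```

To row units: 0.006 m is 0.008, 0.003 m is 0.004.

```bash
echo '[[[0,0,0,0,0,0.004,0],[0,0,0,0,0,0.008,0]]]' | python3 -m jog|sed -n '2p;4p'; echo '[[[0,0,0,0,0,0.004,0],[0,0,0,0,0,0.008,0]]]' | python3 -m jog|sed -n '2p;4p'
```

```text
eef_pos: [0.56, 0.2771, 0.1876]
ft_force: [0.1, 1.1, -1.3]
eef_pos: [0.56, 0.2771, 0.1816]
ft_force: [0.9, 0.7, -1.1]
```

To row units: 0.005 m is 0.0067, 0.003 m is 0.004.

```bash
echo '[[[0,0,0,0,0,0.004,0],[0,0,0,0,0,0.0067,0]]]' | python3 -m jog|sed -n '2p;4p';echo '[[[0,0,0,0,0,0.0013,0],[0,0,0,0,0,0.0027,0]]]' | python3 -m jog|sed -n '2p;4p'
```

```text
eef_pos: [0.56, 0.2771, 0.1765]
ft_force: [0.4, 0.2, -1.5]
eef_pos: [0.5601, 0.2771, 0.1749]
ft_force: [0.1, -0.3, -1.4]
```

To row units: 0.002 m is 0.0027, 0.001 m is 0.0013.

```bash
echo '[[[0,0,0,0,0,0.0013,0],[0,0,0,0,0,0.0027,0]]]' | python3 -m jog|sed -n '2p;4p'
```

```text
eef_pos: [0.5601, 0.2771, 0.1728]
ft_force: [-0.5, -0.4, -0.9]
```

To row units: 0.001 m is 0.0013.

```bash
echo '[[[0,0,0,0,0,0.0013,0],[0,0,0,0,0,0.0013,0]]]' | python3 -m jog|sed -n '2p;4p'
```

```text
eef_pos: [0.5601, 0.2771, 0.1724]
ft_force: [-1.3, -1.1, 2.1]
```

To row units: 0.001 m is 0.0013.

```bash
echo '[[[0,0,0,0,0,0.0013,0],[0,0,0,0,0,0.0013,0]]]' | python3 -m jog|sed -n '2p;4p'
```

```text
eef_pos: [0.5601, 0.2771, 0.1724]
ft_force: [-2.7, -1.2, 6.8]
```

The collar is seated: TCP z is 0.1724 as predicted, with about 8 N of contact. Releasing.

To row units: -0.25 m is -0.3333, -0.05 m is -0.0667.

```bash
echo '[[[0,0,0,0,0,0,0.04],[0,0,0,0,0,0,0.05],[0,0,0,0,0,0,0.05],[0,0,0,0,0,0,0.05]]]' | python3 -m jog; echo '[[[0,0,0,0,0,-0.0133,0.05],[0,0,0,0,0,-0.04,0.05],[0,0,0,0,0,-0.1067,0.05],[0,0,0,0,0,-0.1067,0.05]]]' | python3 -m jog|sed -n '2p;4p';  echo '[[[0,0,0,0,-0.0667,0,0.05],[0,0,0,0,-0.1333,0,0.05],[0,0,0,0,-0.2,0,0.05],[0,0,0,0,-0.2667,0,0.05],[0,0,0,0,-0.3333,0,0.05],[0,0,0,0,-0.3333,0,0.05],[0,0,0,0,-0.3333,0,0.05]]]' | python3 -m jog|sed -n '1,2p;4p'; python3 - <<'E'
from h import *
I=[]
for n,b in(("top",(180,300,190,280)),("side",(230,350,140,230))):
    p,d,c=cam(n);P=cloud(d,c);v,u=np.mgrid[:480,:640]
    I.append(cv2.resize(p[b[2]:b[3],b[0]:b[1]],(400,300),interpolation=2))
    m=(u>190)&(u<290)&(v>150)&(v<260)&(P[...,2]>.192)&(P[...,2]<.22)&(p.max(2)<70);print(n,m.sum(),np.round(np.median(P[m],0),4))
    h=(p[...,0]>1.4*p[...,2])&(P[...,2]>.183)&(P[...,2]<.194)&(u>240)&(u<345)&(v>185)&(v<270)
    print("handle y",np.percentile((P[h][:,:2]-[.5707,.14])@np.array([-.093,.9957]),[3,50,97]))
cv2.imwrite("pics/end.png",np.hstack(I)[:,:,::-1])
E
```

```text
clock: 16.42
eef_pos: [0.56, 0.2771, 0.1705]
tool_rot: [0.122, 0.993, -0.0, -0.0]
ft_force: [0.5, -0.2, 0.2]
grip_width: 0.0501
grasp_force: 0.0
eef_pos: [0.5624, 0.2782, 0.2568]
ft_force: [0.6, -0.3, -0.5]
clock: 17.8
eef_pos: [0.4997, 0.0347, 0.251]
ft_force: [0.6, 0.5, 1.2]
top 91 [0.5607 0.2745 0.2031]Traceback (most recent call last):
  File "<stdin>", line 8, in <module>
    return _quantile_unchecked(
        a, q, axis, out, overwrite_input, method, keepdims, weights)
    return _ureduce(a,
                    func=_quantile_ureduce_func,
    ...<5 lines>...
                    overwrite_input=overwrite_input,
                    method=method)
    r = func(a, **kwargs)
    result = _quantile(arr,
                       quantiles=q,
    ...<2 lines>...
                       out=out,
                       weights=wgt)
    slices_having_nans = np.isnan(arr[-1, ...])
                                  ~~~^^^^^^^^^
IndexError: index -1 is out of bounds for axis 0 with size 0
```

To row units: -0.12 m is -0.16, -0.1 m is -0.1333.

```bash
echo '[[[0,0,0,0,-0.0667,0,0.05],[0,0,0,0,-0.1333,0,0.05],[0,0,0,0,-0.16,0,0.05],[0,0,0,0,-0.16,0,0.05]]]' | python3 -m jog|sed -n '1,2p'; python3 - <<'E'
from h import *
I=[]
for n,b in(("top",(180,300,190,280)),("side",(230,350,140,230))):
    p,d,c=cam(n);P=cloud(d,c);v,u=np.mgrid[:480,:640]
    I.append(cv2.resize(p[b[2]:b[3],b[0]:b[1]],(400,300),interpolation=2))
    pin=(u>190)&(u<290)&(v>150)&(v<260)&(P[...,2]>.17)&(P[...,2]<.22)&(P[...,1]>.24)
    r=p.astype(int);red=pin&(r[...,0]>1.8*r[...,1])&(r[...,0]>1.8*r[...,2])&(r[...,0]>80)
    t=pin&(P[...,2]>.2)&~red
    print(n,red.sum(),np.round(P[red].mean(0),4),"top",t.sum(),np.round(P[t].mean(0),4))
    h=(P[...,2]>.183)&(P[...,2]<.194)&(u>240)&(u<345)&(v>185)&(v<270)&(P[...,1]<.2)&(P[...,1]>0)
    if h.any(): print("handle y",np.percentile((P[h][:,:2]-[.5707,.14])@np.array([-.093,.9957]),[3,50,97]))
cv2.imwrite("pics/end.png",np.hstack(I)[:,:,::-1])
E
```

```text
clock: 18.35
eef_pos: [0.4707, -0.0818, 0.2507]
top 6 [0.5638 0.2901 0.2004] top 82 [0.561  0.2753 0.2041]
handle y [-0.04705485 -0.03974268 -0.03204019]
side 0 [nan nan nan] top 51 [0.5632 0.2724 0.2031]
handle y [-0.05082876 -0.04443438 -0.0356049 ]<stdin>:9: RuntimeWarning: Mean of empty slice.
  ret = um.true_divide(
```

View pics/end.png

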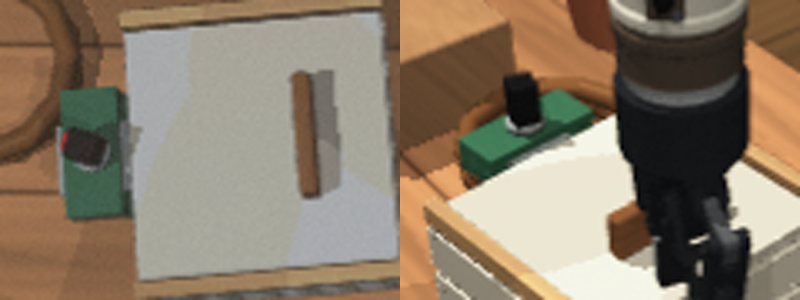

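The pin stands upright on the hasp at (85,147) in the left half. The red button is visible and proud at (64,143), about 15 mm from the head centre. The lid is shut, with the handle at crate y of about -40 mm.

```bash
python3 -c "
from workcell import workorder;print(workorder.job_done())"
```

```text
the job is handed in; nothing more can be done
None
```

The job is handed in with the lid shut, the pin seated through hasp and tongue with its button out, and the robot clear. Contact forces I read stayed around 10 N or less. The hand-in returned no verdict.

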